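Open the bulk film loader

ROBOT

A 6-joint arm with a two-finger parallel gripper is mounted at the origin on the work surface. World frame = base frame: x ahead of the robot, y to its left, z up, the work surface at z = 0. Lengths are in m, angles in rad, forces in N, time in s.
With the tool pointing down it reaches from about 0.35 to 0.775 m from the base axis. Payload 7.3 kg.
Tool frame: the origin (TCP) lies between the finger pads; the fingertips stand 8 mm ahead of it and the grasp point (between the pads) lies 11 mm behind it (robot.nose_length is the distance from the TCP to the fingertips, in m); z points along the fingers, y is the line along which they close (so a half turn about z gives the same grasp; the last joint's range is limited). The gripper opens to 92 mm and grips with 3 to 60 N. Pads are 19 mm wide; open, the fingers measure 130 mm over their backs; the gripper's body (75 mm by 190 mm) begins 47 mm behind the grasp point.
Start: joints at [1.135, 0.342, 1.524, -0, 1.275, -0.146], TCP at [0.15, 0.503, 0.235] pointing down, gripper open.
Joint ranges: [-2.53, 2.53], [-0.77, 2.02], [0.04, 2.7], [-1, 4.14], [0.28, 2.66], [-3.11, 3.11]. Speed limits (rad/s): [2.57, 2.57, 3.14, 3.14, 3.14, 3.14].

INTERFACE

Orientations are given as [roll, pitch, yaw] about the fixed x, y, z axes, in that order (R = Rz(yaw) Ry(pitch) Rx(roll)).
In Python, from cell import robot gives the robot as it stands. The module is installed in compiled form; this text tells all that it offers.
- The arm moves only by the shell command python3 -m jog 'ROWS' [FORCE]. ROWS is JSON, a list that holds one entry, the list of rows, each a list of 5 numbers: the gripper's target within -1 to 1 (fully open at 1, half-way at 0, shut at -1), then the shift along the tool's x, y, z in m, then the turn about the tool's z in rad. A call has 1 to 5 rows; each row is the pose to reach, as a shift and turn from the pose commanded when the call began, along the tool's axes at that moment; what a row does not reach only later rows make up. A row lasts 1/12 s, in which the tool goes at most 41.7 mm and 7.16 degrees, less where a joint would pass 70% of its speed; a pose out of reach is approached as far as the arm can. A call with a gripper value outside its range is refused whole. The fingers move at their own pace and stop on an object; FORCE is the grip in N (left out, the last holds). Time passes only in rows, so rows that repeat a pose let the fingers close. It gives the time, the measured TCP pose, the force, the opening and the grip force at its end, in the units of the state.
- robot.observe(): the state, without advancing time (a new reading comes with each control period).
- robot.read_camera(name): name is "scene" or "top"; returns the picture (420x560x3 uint8, red, green, blue); there is no depth.
- robot.camera_model(name): a dict with "camera_matrix" (3x3 intrinsics, pixels), "dist_coeffs" ([k1, k2, p1, p2, k3] as OpenCV has them; the pictures are not rectified), "position" and "attitude" of the camera in the world. Camera axes: x right, y down, z forward; pixel columns grow to the right and rows downward; lengths in m; the calibration is good to about 2 mm. A picture is of the moment at which its call begins. camera_model takes no time and is no camera call.
- robot.hand_in(): hands the job in; it is judged then, once.
The state is a dict: "time": time; "qpos": joint angles; "qvel": joint speeds; "joint_efforts": joint torques, N m; "tool_pos": TCP position; "tool_rot": TCP orientation; "contact_force": force on the tool from outside, world axes, zero at the start; "torque": the same for the moment, N m; "opening": finger opening in m; "grip_force": force on a finger pad.
Only numpy, scipy, OpenCV 4.12 (cv2) and the standard library are available. Lean on these libraries where they do the work, as an engineer would, in place of code of your own. Each camera call takes 0.05 s, during which the arm holds its last target. There are 200 camera calls.

TASK

Unscrew the white cap of the black bulk film loader in several short anticlockwise turns, letting go and taking a fresh grip between them, without forcing or pulling it against its thread. Once it is free lift it clear of the neck and set it down gently, top up, wholly on the round cork mat. Leave the film cutter, the dropper bottle and the loupe where they stand.

Things in the scene. Friction and masses are not known exactly. Their poses are not given: they have to be found in the camera images.
- cap_mid (a point): Centre (half-way up, on the axis) of the white screw cap: a 16-sided plastic drum, 62 mm across flats, 40 mm high, some 90 g (varies), closed on top, with a red line on top from the middle out along its x axis. z points up out of its top. It turns easily and stays where it is let go. Screwed home, its lower rim rests on the loader's shoulder. Set down, its centre is 20 mm above the mat.
- cap_rim (a point): Centre of the cap's lower rim, 20 mm below its middle. Right-hand thread: turned anticlockwise seen from above the cap climbs 21 mm per full turn (3.3 mm per rad) with about 2.5 mm axial and 2.5 mm sideways play. From its start it needs 3.9 to 4.7 rad in all (varies) and has then climbed 12 to 15 mm.
- neck (a point): Point on the axis of the loader's neck, level with the flat shoulder round its foot, 75 mm above the bench. The loader is a fixed black drum, 128 mm in diameter, 75 mm high. x points to its lower cassette chamber, 76 mm wide, up to 67 mm high with a small crank, that sticks out to 137 mm from the axis.
- neck_top (a point): Centre of the top of the aluminium threaded neck, 27 mm above the shoulder, 51 mm in diameter over the thread, hidden inside the cap. While the thread still holds, a cap pulled up stops hard once the play is used; once free it lifts straight off. Over 60 N between cap and loader, pulled or pushed, is forcing it.
- mat_top (a point): Centre of the top face of the fixed round cork mat, 140 mm in diameter, 6 mm thick.
- cutter_mid (a point): Middle of the film cutter, a loose black bakelite base 160 x 70 mm (x, y), 22 mm high, with a steel bar and a red knob to 47 mm above the bench; the point is 15 mm above the bench. Leave alone.
- dropper_mid (a point): Point on the axis of the squat amber dropper bottle with black rubber cap, 60 mm in diameter, 112 mm high, 40 mm above its foot. Leave alone.
- loupe_mid (a point): Centre of the upright chrome loupe, 50 mm in diameter, 60 mm high. Leave alone.
Things that resemble listed ones, but are neither listed nor needed, are in the scene too. Of the things shaped like the part that bears mat_top, the cork one is meant. Leave any pink look-alike of the part that bears cap_mid alone.

How it is judged:
By the outcome, as a careful person would: the job done as asked, in the order asked, and still so for the second after the job is handed in, with the robot touching nothing.
It also fails if it takes over 64 s, if anything falls off the work surface, if the arm or the gripper's body presses on something with over 40 N, if the wrist force passes 120 N, or if a joint passes its speed limit or range.

## Working session

There is one attempt and no reset: what is moved stays moved. The work goes in short steps, Python scripts to look and compute and a shell command to move; the robot and the scene stay as the last step left them, time stands still between calls to the robot, and variables do not carry over. Pictures are saved under pics/ and viewed, at most 10 in all, crops included, and the job is handed in when it is done.

```bash
mkdir -p pics
python3 - <<'E'
from cell import robot
import cv2
for n in("top","scene"):
    im=robot.read_camera(n); cv2.imwrite(f"pics/{n}0.png",im[:,:,::-1]); m=robot.camera_model(n); print(n,m)
print(robot.observe(), robot.nose_length)
E
```

```text
top {'camera_matrix': array([[525.73091278,   0.        , 278.56896742],
       [  0.        , 525.73091278, 210.40321771],
       [  0.        ,   0.        ,   1.        ]]), 'dist_coeffs': array([-0.01209256,  0.        ,  0.        ,  0.        ,  0.        ]), 'position': array([ 0.31355335, -0.00269141,  1.39627148]), 'attitude': array([-2.99131257e+00,  2.25038045e-03, -1.56493887e+00])}
scene {'camera_matrix': array([[431.10789054,   0.        , 281.59337213],
       [  0.        , 431.10789054, 204.08013383],
       [  0.        ,   0.        ,   1.        ]]), 'dist_coeffs': array([0.04270435, 0.        , 0.        , 0.        , 0.        ]), 'position': array([0.83016925, 0.53194024, 0.89939314]), 'attitude': array([-2.48887196, -0.00396692,  2.62403941])}
{'time': 0.1, 'qpos': array([ 1.13498987e+00,  3.42662192e-01,  1.52491651e+00,  6.20004365e-06,
        1.27538824e+00, -1.45984709e-01]), 'qvel': array([ 0.00198027, -0.00166308, -0.00278935, -0.00141784, -0.00138103,
        0.00015879]), 'joint_efforts': array([ 3.27823000e-03, -4.31999052e+01, -2.44696695e+01,  7.23144226e-02,
        5.26514417e-02, -4.58274690e-05]), 'tool_pos': array([0.1498567 , 0.50279672, 0.23411144]), 'tool_rot': array([-3.14023384e+00, -2.05780098e-04,  2.85176896e+00]), 'contact_force': array([-0.6183332 ,  0.59902218,  0.68203082]), 'torque': array([-0.00354653, -0.00725234,  0.01157367]), 'grip_force': 0.0, 'opening': 0.09183680608867931} 0.008
```

View pics/top0.png

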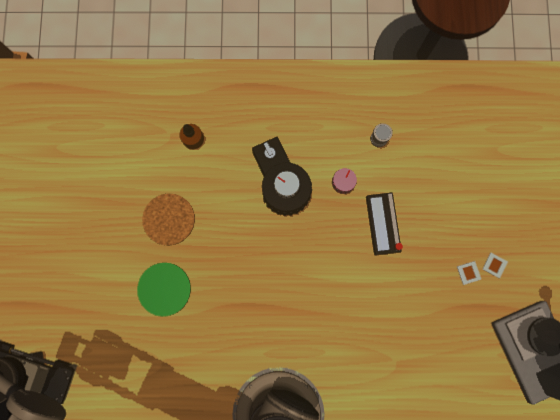

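View pics/scene0.png

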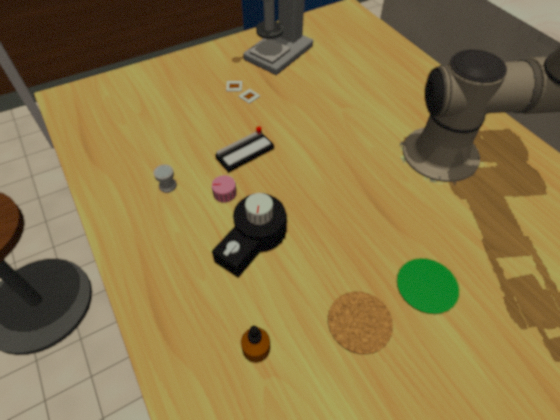

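```bash
cat > h.py <<'E'
import numpy as np, cv2
from scipy.spatial.transform import Rotation as Ro
from cell import robot
def ray(n,px):
    m=robot.camera_model(n); u=cv2.undistortPoints(np.array([[px]],float),m["camera_matrix"],m["dist_coeffs"])[0,0]
    return m["position"],Ro.from_euler("xyz",m["attitude"]).apply([u[0],u[1],1])
def on(n,px,z):
    p,d=ray(n,px); return p+d*(z-p[2])/d[2]
def mask(im,kind):
    h,s,v=cv2.split(cv2.cvtColor(im,cv2.COLOR_RGB2HSV)); h=h.astype(int)
    m={"white":(s<45)&(v>120),"red":((h<8)|(h>172))&(s>110)&(v>70)}[kind]
    return m.astype(np.uint8)*255
def tri(a,b):
    (p,d),(q,e)=ray("top",a),ray("scene",b); A=np.stack([d,-e],1); t=np.linalg.lstsq(A,q-p,rcond=None)[0]
    x,y=p+t[0]*d,q+t[1]*e; return (x+y)/2,np.linalg.norm(x-y)
E
python3 - <<'E'
from h import *
T=cv2.imread("pics/top0.png")[:,:,::-1].copy(); S=cv2.imread("pics/scene0.png")[:,:,::-1].copy()
# cap top in top view
def blob(im,kind,box):
    x0,y0,x1,y1=box; m=mask(im[y0:y1,x0:x1],kind)
    n,l,st,c=cv2.connectedComponentsWithStats(m); i=1+np.argmax(st[1:,4]); ys,xs=np.where(l==i)
    (c2,r)=cv2.minEnclosingCircle(np.stack([xs,ys],1).astype(np.float32)); return c[i]+[x0,y0],np.array(c2)+[x0,y0],r,st[i]+[x0,y0,0,0,0]
for z in(.115,.118): 
  b=blob(T,"white",(265,165,310,205)); print("cap",b,on("top",b[1],z))
print("line",blob(T,"red",(272,170,302,198))[:2])
# cork mat: low-hue/dark compared to wood
for n,im,box,sd in(("top",T,(130,180,210,255),(169,219)),("scene",S,(315,280,405,365),(360,322))):
    x0,y0,x1,y1=box; h=cv2.cvtColor(im,cv2.COLOR_RGB2HSV)[y0:y1,x0:x1]; 
    med=lambda a:np.median(a.reshape(-1,3),0)
    c=med(h[30:45,30:45]); w=med(h[:6,:6]); 
    lab=cv2.GaussianBlur(cv2.cvtColor(im,cv2.COLOR_RGB2LAB)[y0:y1,x0:x1],(5,5),0).astype(float)
    a=med(lab[30:45,30:45]); b=med(np.concatenate([lab[:6,:6].reshape(-1,3),lab[-6:,-6:].reshape(-1,3)]))
    m=((np.linalg.norm(lab-a,axis=2)<np.linalg.norm(lab-b,axis=2))*255).astype(np.uint8)
    m=cv2.morphologyEx(m,cv2.MORPH_OPEN,np.ones((5,5)));cs,_=cv2.findContours(m,0,1); k=max(cs,key=cv2.contourArea); e=cv2.fitEllipse(k)
    ce=np.array(e[0])+[x0,y0]; print("mat",n,e[1],ce,on(n,ce,.006))
for nm,p,z in(("pink",(345,181),.04),("dropper",(192,135),.06),("loupe",(381,134),.06),("cutter",(384,224),.03),("crank",(270,152),.07),("drum",(287,189),.075)): print(nm,on("top",p,z).round(3))
A=cv2.resize(T[125:245,235:415],(540,360),interpolation=2);B=cv2.resize(S[160:280,190:310],(360,360),interpolation=2)
C=np.hstack([A[:,:430],B]); cv2.imwrite("pics/crop.png",C[:,:,::-1])
E
```

```text
cap (array([286.66966292, 183.34382022]), array([286.33333397, 183.        ]), 12.333433151245117, array([274, 172,  25,  24, 445])) [ 0.57651131 -0.01755887  0.115     ]
cap (array([286.66966292, 183.34382022]), array([286.33333397, 183.        ]), 12.333433151245117, array([274, 172,  25,  24, 445])) [ 0.57589561 -0.01752406  0.118     ]
line (array([281.23076923, 179.15384615]), array([281., 179.]))
mat top (51.31843566894531, 52.130184173583984) [168.4668541 219.3956871] [0.49814053 0.29553989 0.006     ]
mat scene (61.105098724365234, 67.30658721923828) [359.93106461 322.63343048] [0.50127792 0.30165566 0.006     ]
pink [ 0.598 -0.173  0.04 ]
dropper [0.715 0.23  0.06 ]
loupe [ 0.721 -0.267  0.06 ]
cutter [ 0.486 -0.275  0.03 ]
crank [0.668 0.025 0.07 ]
drum [ 0.569 -0.02   0.075]
```

View pics/crop.png

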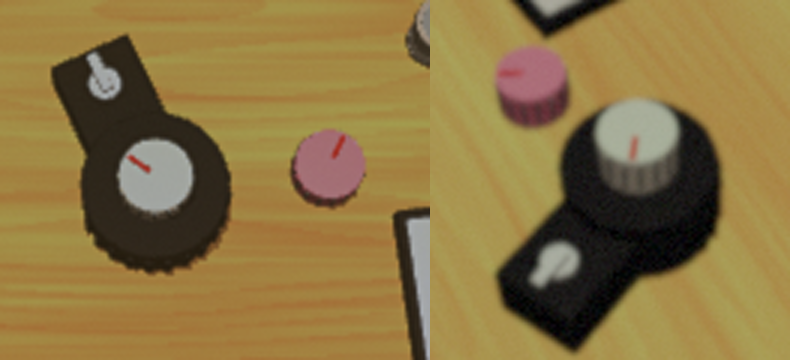

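```bash
cat >> h.py <<'E'
def need(p,yaw):
    o=robot.observe(); R=Ro.from_euler("xyz",o["tool_rot"]); d=R.inv().apply(np.array(p)-o["tool_pos"])
    t=(o["tool_rot"][2]-yaw+np.pi)%(2*np.pi)-np.pi
    print("shift",d.round(4),"turn",round(t,3),"| pos",o["tool_pos"].round(4),"yaw",round(o["tool_rot"][2],3),"q6",round(o["qpos"][5],3),"F",o["contact_force"].round(1),"Mz",round(o["torque"][2],2),"open",round(o["opening"],4),"grip",round(o["grip_force"],1),"t",o["time"])
E
python3 - <<'E'
from h import *
S=cv2.imread("pics/scene0.png")[:,:,::-1].copy(); T=cv2.imread("pics/top0.png")[:,:,::-1].copy()
h,s,v=cv2.split(cv2.cvtColor(S[185:230,235:285],cv2.COLOR_RGB2HSV)); print(np.where(((s<60)&(v>170)).any(1))[0]+185)
m=((s<60)&(v>165)).astype(np.uint8); cs,_=cv2.findContours(m,0,1); e=cv2.fitEllipse(cv2.convexHull(max(cs,key=cv2.contourArea))); print(e, on("scene",np.array(e[0])+[235,185],.115)); 
c=np.array(e[0])+[235,185]; print("tri",tri((286.4,183.5),c))
m=mask(T[172:196,274:299],"red"); ys,xs=np.where(m>0); P=np.array([on("top",(x+274,y+172),.115)[:2] for x,y in zip(xs,ys)])
vx,vy=cv2.fitLine(P.astype(np.float32),2,0,.001,.001)[:2].ravel(); print("line deg",np.degrees(np.arctan2(vy,vx)),P.mean(0))
need([.574,-.018,.235],1.54-.7)
E
```

```text
[194 195 196 197 198 199 200 201 202 203 204 205 206 207 208 209 210 211]
((23.497304916381836, 17.924320220947266), (19.160783767700195, 23.704456329345703), 84.18771362304688) [ 0.57524531 -0.01663572  0.115     ]
tri (array([ 0.57517326, -0.01754181,  0.11404215]), np.float64(0.0006579945659627391))
line deg 56.37367 [ 0.58619745 -0.00483038]
shift [-5.553e-01 -3.779e-01 -5.000e-04] turn 2.012 | pos [0.1499 0.5028 0.2341] yaw 2.852 q6 -0.146 F [-0.6  0.6  0.7] Mz 0.01 open 0.0918 grip 0.0 t 0.1
```

```bash
python3 -m jog '[[[1,-0.04,-0.027,0,0.12],[1,-0.08,-0.054,0,0.24],[1,-0.12,-0.081,0,0.36],[1,-0.16,-0.108,0,0.48],[1,-0.2,-0.135,0,0.6]]]' 15; python3 -c "
from h import *; need([.575,-.0173,.235],.89)"
```

```text
time: 0.52
tool_pos: [0.2827, 0.3404, 0.2345]
tool_rot: [-3.141, 0.0, 2.247]
contact_force: [0.5, 1.2, 0.1]
opening: 0.092
grip_force: 0.0
shift [-0.4619  0.0043 -0.0005] turn 1.357 | pos [0.2827 0.3404 0.2345] yaw 2.247 q6 0.028 F [0.5 1.2 0.1] Mz -0.04 open 0.092 grip 0.0 t 0.5167
```

```bash
python3 -m jog '[[[1,-0.04,0,0,0.12],[1,-0.08,0,0,0.24],[1,-0.12,0,0,0.36],[1,-0.16,0,0,0.48],[1,-0.2,0,0,0.6]]]'; python3 -c "
from h import *; need([.575,-.0173,.235],.89)"
```

```text
time: 0.93
tool_pos: [0.4088, 0.1849, 0.2346]
tool_rot: [-3.141, -0.0, 1.646]
contact_force: [0.7, 0.2, 0.3]
opening: 0.0916
grip_force: 0.0
shift [-0.214   0.1506 -0.0005] turn 0.756 | pos [0.4088 0.1849 0.2346] yaw 1.646 q6 0.178 F [0.7 0.2 0.3] Mz -0.02 open 0.0916 grip 0.0 t 0.9333
```

```bash
python3 -m jog '[[[1,-0.033,0.023,0,0.12],[1,-0.065,0.046,0,0.24],[1,-0.098,0.069,0,0.36],[1,-0.13,0.092,0,0.48],[1,-0.16,0.113,0,0.6]]]'; python3 -c "
from h import *; need([.575,-.0173,.235],.89)"
```

```text
time: 1.35
tool_pos: [0.5346, 0.0343, 0.2344]
tool_rot: [-3.141, 0.0, 1.045]
contact_force: [1.1, 0.7, -0.6]
opening: 0.0921
grip_force: 0.0
shift [-0.0243  0.0608 -0.0007] turn 0.155 | pos [0.5346 0.0343 0.2344] yaw 1.045 q6 0.447 F [ 1.1  0.7 -0.6] Mz 0.02 open 0.0921 grip 0.0 t 1.35
```

```bash
python3 -m jog '[[[1,-0.012,0.03,0,0.08],[1,-0.0243,0.0608,0.01,0.155],[1,-0.0243,0.0608,0.03,0.155],[1,-0.0243,0.0608,0.06,0.155],[1,-0.0243,0.0608,0.06,0.155]]]'; python3 -c "
from h import *; need([.575,-.0173,.090],.89)
im=robot.read_camera('top');sc=robot.read_camera('scene')
cv2.imwrite('pics/a.png',np.hstack([cv2.resize(im[110:260,220:360],(373,400)),cv2.resize(sc[140:290,180:320],(373,400))])[:,:,::-1])"
```

```text
time: 1.77
tool_pos: [0.5713, -0.0151, 0.1689]
tool_rot: [-3.132, 0.005, 0.896]
contact_force: [-2.0, 0.5, -1.2]
opening: 0.0918
grip_force: 0.0
shift [0.001  0.005  0.0789] turn 0.006 | pos [ 0.5713 -0.0151  0.1689] yaw 0.896 q6 0.515 F [-2.   0.5 -1.2] Mz 0.01 open 0.0918 grip 0.0 t 1.7667
```

View pics/a.png

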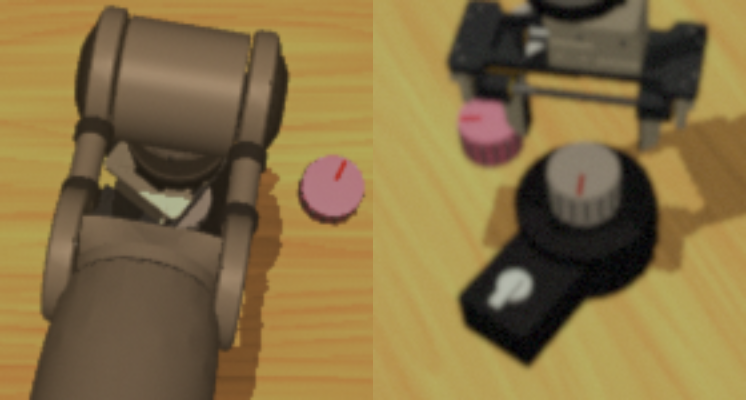

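```bash
python3 -m jog '[[[1,0,0,0,0],[1,0,0,0.02,0],[1,0,0,0.04,0],[1,0,0,0.06,0],[1,0,0,0.075,0]]]'; python3 -m jog '[[[1,0,0,0.01,0],[1,0,0,0.01,0],[1,0,0,0.01,0]]]'; python3 -c "
from h import *; need([.575,-.0173,.090],.89)"
```

```text
time: 2.28
tool_pos: [0.5751, -0.0145, 0.1005]
tool_rot: [3.139, -0.001, 0.898]
contact_force: [-0.8, -0.5, 0.0]
opening: 0.0921
grip_force: 0.0
time: 2.53
tool_pos: [0.5751, -0.0147, 0.0909]
tool_rot: [3.14, -0.001, 0.897]
contact_force: [-0.6, 0.6, 0.4]
opening: 0.0915
grip_force: 0.0
shift [-0.0021  0.0016  0.0009] turn 0.007 | pos [ 0.5751 -0.0147  0.0909] yaw 0.897 q6 0.515 F [-0.6  0.6  0.4] Mz -0.05 open 0.0915 grip 0.0 t 2.5333
```

```bash
python3 -m jog '[[[1,-0.002,0.0016,0.001,0],[0.2,-0.002,0.0016,0.001,0],[-0.2,-0.002,0.0016,0.001,0],[-0.2,-0.002,0.0016,0.001,0],[-0.2,-0.002,0.0016,0.001,0]]]' 15; python3 -c "
from h import *; need([.575,-.0173,.090],.89)"
```

```text
time: 2.95
tool_pos: [0.5746, -0.0175, 0.0891]
tool_rot: [3.141, -0.0, 0.897]
contact_force: [-0.0, -0.3, -0.5]
opening: 0.0695
grip_force: 0.0
shift [ 0.0004  0.0002 -0.0009] turn 0.007 | pos [ 0.5746 -0.0175  0.0891] yaw 0.897 q6 0.51 F [-0.  -0.3 -0.5] Mz 0.05 open 0.0695 grip 0.0 t 2.95
```

```bash
python3 -m jog '[[[-0.2,0,0,0,0],[-0.2,0,0,0,0],[-0.2,0,0,0,0]]]' 15; python3 -c "
from h import *; need([.575,-.0173,.090],.89)"
```

```text
time: 3.2
tool_pos: [0.5745, -0.0175, 0.0889]
tool_rot: [3.141, -0.0, 0.897]
contact_force: [-0.5, 0.2, 1.6]
opening: 0.0619
grip_force: 15.0
shift [ 0.0004  0.0003 -0.0011] turn 0.007 | pos [ 0.5745 -0.0175  0.0889] yaw 0.897 q6 0.51 F [-0.5  0.2  1.6] Mz 0.03 open 0.0619 grip 15.0 t 3.2
```

```bash
python3 -m jog '[[[-0.2,0,0,-0.0004,-0.11],[-0.2,0,0,-0.0008,-0.22],[-0.2,0,0,-0.0011,-0.33],[-0.2,0,0,-0.0015,-0.44],[-0.2,0,0,-0.0018,-0.55]]]'; python3 -c "
from h import *; need([.575,-.0173,.090],1.447)"
```

```text
time: 3.62
tool_pos: [0.5745, -0.0174, 0.0904]
tool_rot: [3.142, -0.0, 1.452]
contact_force: [1.1, 0.8, 1.2]
opening: 0.0624
grip_force: 15.0
shift [0.0002 0.0005 0.0004] turn 0.005 | pos [ 0.5745 -0.0174  0.0904] yaw 1.452 q6 -0.045 F [1.1 0.8 1.2] Mz 0.02 open 0.0624 grip 15.0 t 3.6167
```

```bash
python3 -m jog '[[[-0.2,0,0,-0.0004,-0.11],[-0.2,0,0,-0.0008,-0.22],[-0.2,0,0,-0.0011,-0.33],[-0.2,0,0,-0.0015,-0.44],[-0.2,0,0,-0.0018,-0.55]]]'; python3 -c "
from h import *; need([.575,-.0173,.090],2.0)"; python3 -m jog '[[[-0.2,0,0,0,0],[0.7,0,0,0,0],[0.7,0,0,0,0],[0.7,0,0,0,0],[0.7,0,0,0,0]]]'; python3 -c "
from h import *; need([.575,-.0173,.090],2.0)
sc=robot.read_camera('scene');cv2.imwrite('pics/b.png',cv2.resize(sc[150:270,190:330],(560,480))[:,:,::-1])"
```

```text
time: 4.03
tool_pos: [0.5744, -0.0174, 0.0923]
tool_rot: [-3.142, -0.0, 2.002]
contact_force: [-1.3, -0.1, 0.6]
opening: 0.0617
grip_force: 15.0
shift [-0.0002  0.0006  0.0023] turn 0.002 | pos [ 0.5744 -0.0174  0.0923] yaw 2.002 q6 -0.595 F [-1.3 -0.1  0.6] Mz -0.02 open 0.0617 grip 15.0 t 4.0333
time: 4.45
tool_pos: [0.5744, -0.0174, 0.0923]
tool_rot: [-3.142, -0.0, 1.995]
contact_force: [-0.1, 0.3, -0.9]
opening: 0.0778
grip_force: 0.0
shift [-0.0001  0.0006  0.0023] turn -0.005 | pos [ 0.5744 -0.0174  0.0923] yaw 1.995 q6 -0.588 F [-0.1  0.3 -0.9] Mz 0.01 open 0.0778 grip 0.0 t 4.45
```

View pics/b.png

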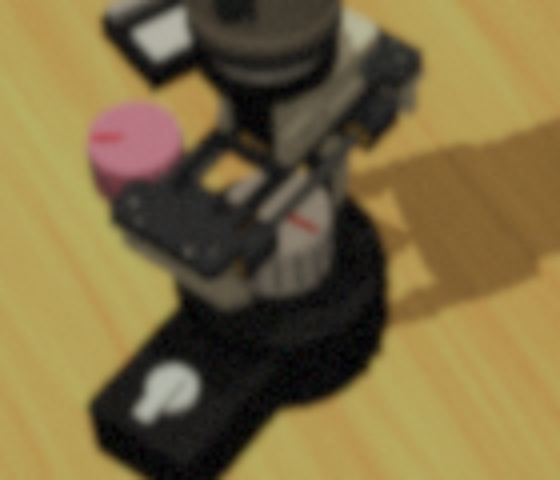

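```bash
python3 -m jog '[[[0.7,0,0,0,0.118],[0.7,0,0,0,0.236],[0.7,0,0,0,0.354],[0.7,0,0,0,0.472],[0.7,0,0,0,0.589]]]'; python3 -m jog '[[[0.7,0,0,0,0.118],[0.7,0,0,0,0.236],[0.7,0,0,0,0.354],[0.7,0,0,0,0.472],[0.7,0,0,0,0.589]]]'; python3 -m jog '[[[-0.2,0,0,0,0],[-0.2,0,0,0,0],[-0.2,0,0,0,0],[-0.2,0,0,0,0],[-0.2,0,0,0,0]]]' 15;  python3 -c "
from h import *; need([.575,-.0173,.090],.82)"
```

```text
time: 4.92
tool_pos: [0.5744, -0.0175, 0.0923]
tool_rot: [-3.142, -0.0, 1.401]
contact_force: [0.1, 0.3, -0.2]
opening: 0.0778
grip_force: 0.0
time: 5.33
tool_pos: [0.5744, -0.0174, 0.0923]
tool_rot: [-3.141, -0.0, 0.812]
contact_force: [0.2, -0.3, -0.6]
opening: 0.0783
grip_force: 0.0
time: 5.75
tool_pos: [0.5744, -0.0174, 0.0923]
tool_rot: [-3.142, -0.0, 0.82]
contact_force: [0.3, 0.2, 0.3]
opening: 0.0622
grip_force: 15.0
shift [0.0005 0.0003 0.0023] turn 0.0 | pos [ 0.5744 -0.0174  0.0923] yaw 0.82 q6 0.587 F [0.3 0.2 0.3] Mz 0.0 open 0.0622 grip 15.0 t 5.75
```

```bash
python3 -m jog '[[[-0.2,0,0,-0.0004,-0.118],[-0.2,0,0,-0.0008,-0.236],[-0.2,0,0,-0.0012,-0.354],[-0.2,0,0,-0.0016,-0.472],[-0.2,0,0,-0.0019,-0.589]]]'; python3 -m jog '[[[-0.2,0,0,-0.0004,-0.118],[-0.2,0,0,-0.0008,-0.236],[-0.2,0,0,-0.0012,-0.354],[-0.2,0,0,-0.0016,-0.472],[-0.2,0,0,-0.002,-0.589]]]'; python3 -m jog '[[[-0.2,0,0,0,0],[0.7,0,0,0,0],[0.7,0,0,0,0],[0.7,0,0,0,0],[0.7,0,0,0,0]]]'; python3 -m jog '[[[0.7,0,0,0,0.118],[0.7,0,0,0,0.236],[0.7,0,0,0,0.354],[0.7,0,0,0,0.472],[0.7,0,0,0,0.589]]]'; python3 -m jog '[[[0.7,0,0,0,0.118],[0.7,0,0,0,0.236],[0.7,0,0,0,0.354],[0.7,0,0,0,0.472],[0.7,0,0,0,0.589]]]'; python3 -m jog '[[[-0.2,0,0,0,0],[-0.2,0,0,0,0],[-0.2,0,0,0,0],[-0.2,0,0,0,0],[-0.2,0,0,0,0]]]' 15;  python3 -c "
from h import *; need([.575,-.0173,.090],.82)"
```

```text
time: 6.17
tool_pos: [0.5744, -0.0175, 0.0942]
tool_rot: [-3.142, 0.0, 1.415]
contact_force: [-0.3, -0.4, 1.3]
opening: 0.062
grip_force: 15.0
time: 6.58
tool_pos: [0.5745, -0.0176, 0.0963]
tool_rot: [3.141, 0.0, 2.004]
contact_force: [0.9, 0.4, 0.4]
opening: 0.0621
grip_force: 15.0
time: 7.0
tool_pos: [0.5744, -0.0174, 0.0962]
tool_rot: [3.142, -0.0, 1.995]
contact_force: [-0.1, 0.3, -0.3]
opening: 0.0776
grip_force: 0.0
time: 7.42
tool_pos: [0.5744, -0.0174, 0.0962]
tool_rot: [-3.142, -0.0, 1.401]
contact_force: [-0.1, -0.3, 0.9]
opening: 0.078
grip_force: 0.0
time: 7.83
tool_pos: [0.5744, -0.0174, 0.0962]
tool_rot: [-3.142, -0.0, 0.812]
contact_force: [-0.2, 0.2, 0.0]
opening: 0.0782
grip_force: 0.0
time: 8.25
tool_pos: [0.5744, -0.0175, 0.0962]
tool_rot: [-3.142, -0.0, 0.82]
contact_force: [0.2, -0.6, 0.1]
opening: 0.062
grip_force: 15.0
shift [0.0005 0.0003 0.0062] turn 0.0 | pos [ 0.5744 -0.0175  0.0962] yaw 0.82 q6 0.587 F [ 0.2 -0.6  0.1] Mz 0.02 open 0.062 grip 15.0 t 8.25
```

Turned 2.28 rad so far; another full bite (3.46).

```bash
python3 -m jog '[[[-0.2,0,0,-0.0004,-0.118],[-0.2,0,0,-0.0008,-0.236],[-0.2,0,0,-0.0012,-0.354],[-0.2,0,0,-0.0016,-0.472],[-0.2,0,0,-0.0019,-0.589]]]'; python3 -m jog '[[[-0.2,0,0,-0.0004,-0.118],[-0.2,0,0,-0.0008,-0.236],[-0.2,0,0,-0.0012,-0.354],[-0.2,0,0,-0.0016,-0.472],[-0.2,0,0,-0.002,-0.589]]]'; python3 -m jog '[[[-0.2,0,0,0,0],[0.7,0,0,0,0],[0.7,0,0,0,0],[0.7,0,0,0,0],[0.7,0,0,0,0]]]'; python3 -m jog '[[[0.7,0,0,0,0.118],[0.7,0,0,0,0.236],[0.7,0,0,0,0.354],[0.7,0,0,0,0.472],[0.7,0,0,0,0.589]]]'; python3 -m jog '[[[0.7,0,0,0,0.118],[0.7,0,0,0,0.236],[0.7,0,0,0,0.354],[0.7,0,0,0,0.472],[0.7,0,0,0,0.589]]]'; python3 -m jog '[[[-0.2,0,0,0,0],[-0.2,0,0,0,0],[-0.2,0,0,0,0],[-0.2,0,0,0,0],[-0.2,0,0,0,0]]]' 15;  python3 -c "
from h import *; need([.575,-.0173,.090],.82)
sc=robot.read_camera('scene');cv2.imwrite('pics/c.png',cv2.resize(sc[150:270,190:330],(560,480))[:,:,::-1])"
```

```text
time: 8.67
tool_pos: [0.5744, -0.0174, 0.0981]
tool_rot: [3.142, -0.0, 1.415]
contact_force: [0.5, 0.8, 0.3]
opening: 0.0624
grip_force: 15.0
time: 9.08
tool_pos: [0.5743, -0.0174, 0.1001]
tool_rot: [-3.141, -0.0, 2.004]
contact_force: [-0.7, 0.1, 0.2]
opening: 0.062
grip_force: 15.0
time: 9.5
tool_pos: [0.5744, -0.0174, 0.1001]
tool_rot: [3.142, -0.0, 1.995]
contact_force: [1.0, 1.0, 0.6]
opening: 0.0775
grip_force: 0.0
time: 9.92
tool_pos: [0.5744, -0.0174, 0.1001]
tool_rot: [3.142, -0.0, 1.401]
contact_force: [0.3, 0.2, -0.3]
opening: 0.078
grip_force: 0.0
time: 10.33
tool_pos: [0.5744, -0.0174, 0.1001]
tool_rot: [-3.142, -0.0, 0.812]
contact_force: [-0.7, -0.4, -0.5]
opening: 0.0781
grip_force: 0.0
time: 10.75
tool_pos: [0.5744, -0.0175, 0.1001]
tool_rot: [-3.142, -0.0, 0.82]
contact_force: [-0.6, 0.1, -0.2]
opening: 0.062
grip_force: 15.0
shift [0.0005 0.0003 0.0101] turn 0.0 | pos [ 0.5744 -0.0175  0.1001] yaw 0.82 q6 0.587 F [-0.6  0.1 -0.2] Mz -0.02 open 0.062 grip 15.0 t 10.75
```

View pics/c.png

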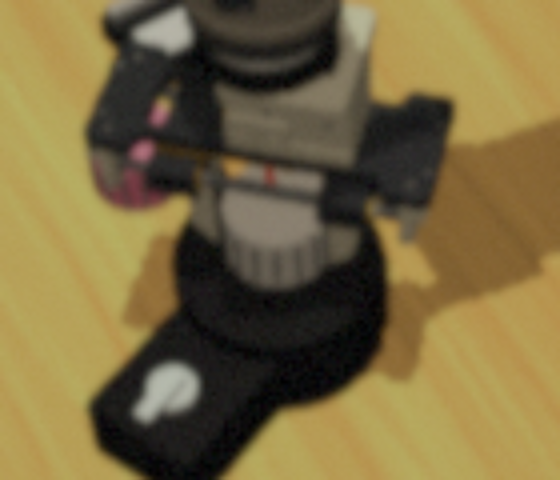

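The red line now points away from the camera (crop px 270,175), as expected after 3.46 rad. I'll do another bite, to 4.64 rad.

```bash
python3 -m jog '[[[-0.2,0,0,-0.0004,-0.118],[-0.2,0,0,-0.0008,-0.236],[-0.2,0,0,-0.0012,-0.354],[-0.2,0,0,-0.0016,-0.472],[-0.2,0,0,-0.0019,-0.589]]]'; python3 -m jog '[[[-0.2,0,0,-0.0004,-0.118],[-0.2,0,0,-0.0008,-0.236],[-0.2,0,0,-0.0012,-0.354],[-0.2,0,0,-0.0016,-0.472],[-0.2,0,0,-0.002,-0.589]]]'; python3 -m jog '[[[-0.2,0,0,0,0],[0.7,0,0,0,0],[0.7,0,0,0,0],[0.7,0,0,0,0],[0.7,0,0,0,0]]]'; python3 -m jog '[[[0.7,0,0,0,0.118],[0.7,0,0,0,0.236],[0.7,0,0,0,0.354],[0.7,0,0,0,0.472],[0.7,0,0,0,0.589]]]'; python3 -m jog '[[[0.7,0,0,0,0.118],[0.7,0,0,0,0.236],[0.7,0,0,0,0.354],[0.7,0,0,0,0.472],[0.7,0,0,0,0.589]]]'; python3 -m jog '[[[-0.2,0,0,0,0],[-0.2,0,0,0,0],[-0.2,0,0,0,0],[-0.2,0,0,0,0],[-0.2,0,0,0,0]]]' 15; python3 -m jog '[[[-0.2,0,0,-0.0004,-0.1],[-0.2,0,0,-0.0007,-0.2],[-0.2,0,0,-0.001,-0.3],[-0.2,0,0,-0.0013,-0.4],[-0.2,0,0,-0.0016,-0.45]]]';  python3 -c "
from h import *; need([.575,-.0173,.090],.82)"
```

```text
time: 11.22
tool_pos: [0.5744, -0.0174, 0.1021]
tool_rot: [-3.142, -0.0, 1.414]
contact_force: [-1.1, 0.1, -0.1]
opening: 0.0623
grip_force: 15.0
time: 11.63
tool_pos: [0.5743, -0.0175, 0.104]
tool_rot: [-3.141, -0.0, 2.003]
contact_force: [-0.8, -0.2, 0.8]
opening: 0.0619
grip_force: 15.0
time: 12.05
tool_pos: [0.5744, -0.0174, 0.104]
tool_rot: [3.142, -0.0, 1.995]
contact_force: [0.6, -0.0, -0.1]
opening: 0.0777
grip_force: 0.0
time: 12.47
tool_pos: [0.5744, -0.0174, 0.104]
tool_rot: [-3.142, -0.0, 1.401]
contact_force: [-0.4, 0.0, 0.5]
opening: 0.0783
grip_force: 0.0
time: 12.88
tool_pos: [0.5744, -0.0174, 0.104]
tool_rot: [-3.142, -0.0, 0.812]
contact_force: [0.2, 0.1, -0.8]
opening: 0.0779
grip_force: 0.0
time: 13.3
tool_pos: [0.5744, -0.0174, 0.104]
tool_rot: [-3.142, -0.0, 0.82]
contact_force: [0.6, -0.3, -0.0]
opening: 0.0623
grip_force: 15.0
time: 13.72
tool_pos: [0.5744, -0.0175, 0.1056]
tool_rot: [3.142, -0.0, 1.275]
contact_force: [0.1, 0.6, 0.3]
opening: 0.0622
grip_force: 15.0
shift [0.0003 0.0005 0.0156] turn 0.455 | pos [ 0.5744 -0.0175  0.1056] yaw 1.275 q6 0.132 F [0.1 0.6 0.3] Mz -0.01 open 0.0622 grip 15.0 t 13.7167
```

```bash
python3 -m jog '[[[-0.2,0,0,-0.001,0],[-0.2,0,0,-0.002,0],[-0.2,0,0,-0.003,0],[-0.2,0,0,-0.004,0],[-0.2,0,0,-0.005,0]]]' 20
```

```text
time: 14.13
tool_pos: [0.5744, -0.0174, 0.1107]
tool_rot: [-3.142, -0.0, 1.268]
contact_force: [0.0, -0.2, -0.5]
opening: 0.062
grip_force: 20.0
```

```bash
python3 -m jog '[[[-0.2,0,0,-0.003,0],[-0.2,0,0,-0.006,0],[-0.2,0,0,-0.01,0],[-0.2,0,0,-0.014,0],[-0.2,0,0,-0.018,0]]]'; python3 -m jog '[[[-0.2,0,0,-0.01,0],[-0.2,0,0,-0.02,0],[-0.2,0,0,-0.03,0],[-0.2,0,0,-0.04,0],[-0.2,0,0,-0.05,0]]]';python3 -c "
from h import *; need([.5,.2985,.17],1.27)
sc=robot.read_camera('scene');cv2.imwrite('pics/d.png',cv2.resize(sc[130:270,190:330],(500,500))[:,:,::-1])"
```

```text
time: 14.55
tool_pos: [0.5745, -0.0174, 0.1292]
tool_rot: [3.141, -0.0, 1.269]
contact_force: [-1.0, 0.4, -1.2]
opening: 0.0625
grip_force: 20.0
time: 14.97
tool_pos: [0.5746, -0.0175, 0.1801]
tool_rot: [3.141, -0.0, 1.269]
contact_force: [-0.2, -0.3, -0.6]
opening: 0.0619
grip_force: 20.0
shift [ 0.2795 -0.1652  0.01  ] turn -0.001 | pos [ 0.5746 -0.0175  0.1801] yaw 1.269 q6 0.138 F [-0.2 -0.3 -0.6] Mz 0.02 open 0.0619 grip 20.0 t 14.9667
```

View pics/d.png

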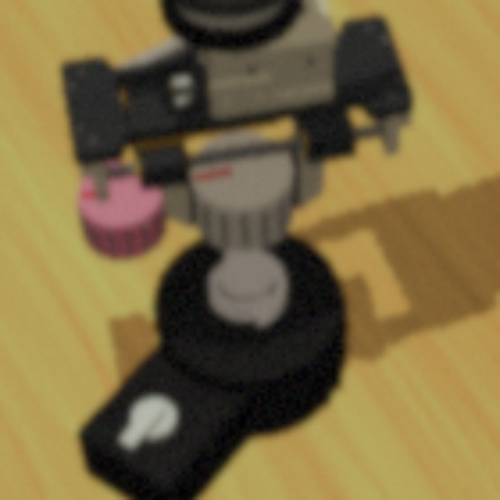

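The cap (crop px 242,190) is held level and clear of the bare neck (248,285). Now I'll carry it to the cork mat.

```bash
python3 -m jog '[[[-0.2,0.01,-0.006,0,0],[-0.2,0.03,-0.018,0,0],[-0.2,0.055,-0.0325,0,0],[-0.2,0.08,-0.047,0,0],[-0.2,0.105,-0.062,0,0]]]'; python3 -m jog '[[[-0.2,0.025,-0.015,0,0],[-0.2,0.05,-0.03,0,0],[-0.2,0.075,-0.0445,0,0],[-0.2,0.1,-0.059,0,0],[-0.2,0.125,-0.074,0,0]]]'; python3 -m jog '[[[-0.2,0.02,-0.012,0,0],[-0.2,0.035,-0.021,0,0],[-0.2,0.0445,-0.027,0,0],[-0.2,0.049,-0.029,0,0],[-0.2,0.0495,-0.029,0,0]]]';python3 -c "
from h import *; need([.5,.2985,.17],1.27)"
```

```text
time: 15.43
tool_pos: [0.5453, 0.1029, 0.178]
tool_rot: [-3.14, 0.0, 1.268]
contact_force: [0.7, -0.2, 0.5]
opening: 0.0624
grip_force: 20.0
time: 15.85
tool_pos: [0.5116, 0.2445, 0.1781]
tool_rot: [-3.14, 0.0, 1.269]
contact_force: [0.0, -0.1, -0.8]
opening: 0.0619
grip_force: 20.0
time: 16.27
tool_pos: [0.4994, 0.2993, 0.1783]
tool_rot: [-3.141, 0.0, 1.27]
contact_force: [-0.1, 0.4, -0.9]
opening: 0.0618
grip_force: 20.0
shift [-0.0006  0.0008  0.0083] turn 0.0 | pos [0.4994 0.2993 0.1783] yaw 1.27 q6 0.709 F [-0.1  0.4 -0.9] Mz 0.0 open 0.0618 grip 20.0 t 16.2667
```

```bash
python3 -m jog '[[[-0.2,0,0,0.02,0],[-0.2,0,0,0.045,0],[-0.2,0,0,0.07,0],[-0.2,0,0,0.095,0],[-0.2,0,0,0.115,0]]]'; python3 -m jog '[[[-0.2,0,0,0.015,0],[-0.2,0,0,0.025,0],[-0.2,0,0,0.03,0],[-0.2,0,0,0.032,0],[-0.2,0,0,0.032,0]]]';python3 -m jog '[[[-0.2,0,0,0.001,0],[-0.2,0,0,0.002,0],[-0.2,0,0,0.003,0],[-0.2,0,0,0.004,0],[-0.2,0,0,0.005,0]]]'; python3 -c "
from h import *; need([.5,.2985,.02],1.27)
sc=robot.read_camera('scene');cv2.imwrite('pics/e.png',cv2.resize(sc[230:380,280:430],(560,560))[:,:,::-1])"
```

```text
time: 16.68
tool_pos: [0.4998, 0.297, 0.0618]
tool_rot: [-3.141, 0.001, 1.267]
contact_force: [-0.1, 0.7, -1.2]
opening: 0.062
grip_force: 20.0
time: 17.1
tool_pos: [0.5004, 0.2982, 0.0319]
tool_rot: [3.141, -0.0, 1.268]
contact_force: [0.3, 0.1, -0.9]
opening: 0.0618
grip_force: 20.0
time: 17.52
tool_pos: [0.5002, 0.2986, 0.0269]
tool_rot: [3.141, -0.0, 1.269]
contact_force: [-0.9, -0.4, -0.6]
opening: 0.0622
grip_force: 20.0
shift [-0.0001 -0.0001  0.0069] turn -0.001 | pos [0.5002 0.2986 0.0269] yaw 1.269 q6 0.709 F [-0.9 -0.4 -0.6] Mz -0.05 open 0.0622 grip 20.0 t 17.5167
```

View pics/e.png

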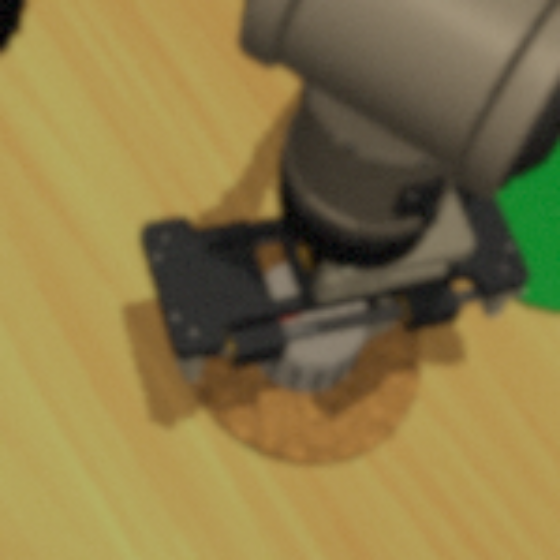

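The cap (crop px 312,365) is hovering over the middle of the cork mat. I'll lower it in small steps until it touches.

```bash
python3 -m jog '[[[-0.2,0,0,0.001,0],[-0.2,0,0,0.002,0],[-0.2,0,0,0.003,0],[-0.2,0,0,0.0035,0],[-0.2,0,0,0.004,0]]]'; python3 -m jog '[[[-0.2,0,0,0.0004,0],[-0.2,0,0,0.0008,0],[-0.2,0,0,0.001,0]]]'
```

```text
time: 17.98
tool_pos: [0.5, 0.2985, 0.0225]
tool_rot: [-3.141, -0.0, 1.269]
contact_force: [-0.7, -0.7, -1.3]
opening: 0.0621
grip_force: 20.0
time: 18.23
tool_pos: [0.5, 0.2985, 0.0216]
tool_rot: [3.142, -0.0, 1.269]
contact_force: [0.3, -0.3, -0.7]
opening: 0.0622
grip_force: 20.0
```

```bash
python3 -m jog '[[[-0.2,0,0,0.0004,0],[-0.2,0,0,0.0007,0],[-0.2,0,0,0.0007,0]]]'
```

```text
time: 18.48
tool_pos: [0.5, 0.2985, 0.0209]
tool_rot: [-3.142, -0.0, 1.269]
contact_force: [-0.4, 0.3, -1.2]
opening: 0.062
grip_force: 20.0
```

```bash
python3 -m jog '[[[-0.2,0,0,0.0004,0],[-0.2,0,0,0.0007,0],[-0.2,0,0,0.0007,0]]]'
```

```text
time: 18.73
tool_pos: [0.5, 0.2985, 0.0202]
tool_rot: [-3.142, -0.0, 1.269]
contact_force: [0.4, -0.4, -1.9]
opening: 0.0623
grip_force: 20.0
```

```bash
python3 -m jog '[[[-0.2,0,0,0.0004,0],[-0.2,0,0,0.0007,0],[-0.2,0,0,0.0007,0]]]'
```

```text
time: 18.98
tool_pos: [0.5001, 0.2985, 0.0198]
tool_rot: [3.141, -0.0, 1.269]
contact_force: [-0.1, -0.7, 3.3]
opening: 0.0618
grip_force: 20.0
```

Contact at TCP z 0.020, with 3 N. Release and back off straight up.

```bash
python3 -m jog '[[[-0.2,0,0,-0.0002,0],[0,0,0,-0.0002,0],[0.4,0,0,-0.0002,0],[0.9,0,0,-0.0002,0],[0.9,0,0,-0.0002,0]]]'; python3 -m jog '[[[0.9,0,0,0,0],[0.9,0,0,0,0],[0.9,0,0,-0.01,0],[0.9,0,0,-0.03,0],[0.9,0,0,-0.06,0]]]'; python3 -m jog '[[[0.9,0,0,-0.03,0],[0.9,0,0,-0.06,0],[0.9,0,0,-0.09,0],[0.9,0,0,-0.12,0],[0.9,0,0,-0.12,0]]]';python3 -m jog '[[[0.9,0.02,0,0,0],[0.9,0.05,0,0,0],[0.9,0.08,0,0,0],[0.9,0.11,0,0,0],[0.9,0.12,0,0,0]]]'; python3 -m jog '[[[0.9,0,0,0,0],[0.9,0,0,0,0],[0.9,0,0,0,0],[0.9,0,0,0,0]]]'; python3 -c "
from h import *
T=robot.read_camera('top');S=robot.read_camera('scene')
cv2.imwrite('pics/f.png',np.vstack([np.hstack([cv2.resize(T[90:290,120:420],(450,300)),cv2.resize(S[220:370,260:410],(300,300))]),np.hstack([cv2.resize(S[60:360,120:420],(300,300)),np.zeros((300,450,3),np.uint8)])])[:,:,::-1])"
```

```text
time: 19.4
tool_pos: [0.5, 0.2985, 0.0196]
tool_rot: [3.142, -0.0, 1.269]
contact_force: [-0.7, -0.3, -0.2]
opening: 0.0732
grip_force: 0.0
time: 19.82
tool_pos: [0.4985, 0.2978, 0.0787]
tool_rot: [-3.138, 0.003, 1.269]
contact_force: [0.2, 0.2, -0.4]
opening: 0.087
grip_force: 0.0
time: 20.23
tool_pos: [0.5026, 0.2997, 0.2073]
tool_rot: [3.132, -0.008, 1.269]
contact_force: [0.6, 0.4, -0.4]
opening: 0.0874
grip_force: 0.0
time: 20.65
tool_pos: [0.5358, 0.4163, 0.1997]
tool_rot: [3.141, -0.002, 1.271]
contact_force: [-0.9, -0.5, -0.6]
opening: 0.0874
grip_force: 0.0
time: 20.98
tool_pos: [0.5356, 0.4119, 0.2001]
tool_rot: [3.142, 0.0, 1.268]
contact_force: [0.5, -0.1, 0.6]
opening: 0.0872
grip_force: 0.0
```

View pics/f.png

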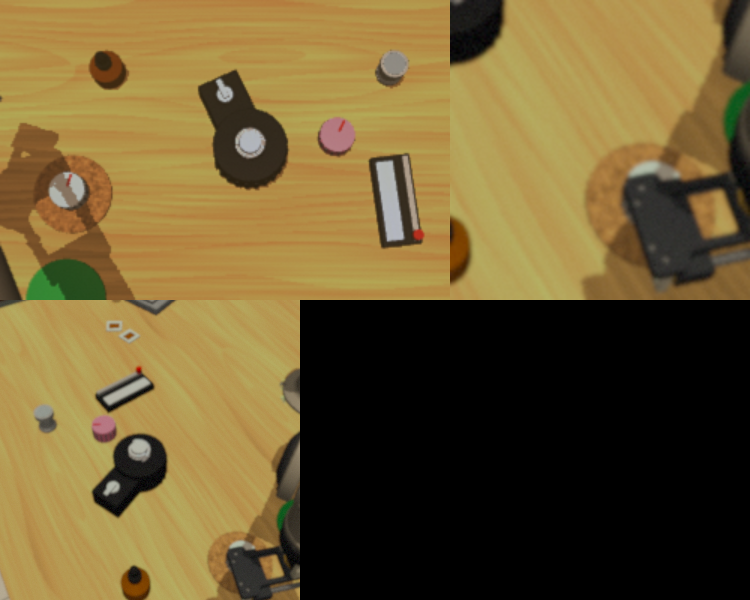

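The cap stands top up, with its red line visible, at crop px (67,190), near the centre of the cork mat (73,193). The neck is bare, the cutter, dropper and loupe haven't moved, and the gripper is clear.

```bash
python3 -c "
from cell import robot; print(robot.hand_in())"
```

```text
the job is handed in; nothing more can be done
None
```

The white cap was unscrewed in five short anticlockwise turns with a fresh grip for each, lifted clear and set top up on the cork mat; nothing else was moved, and the job was handed in at about 21 s.

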